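Find the full tub of white glaze by feel and slide it home in the bench rack

ROBOT

A 6-joint arm with a two-finger parallel gripper is mounted at the origin on the work surface. World frame = base frame: x ahead of the robot, y to its left, z up, the work surface at z = 0. Lengths are in m, angles in rad, forces in N, time in s.
With the tool pointing down it reaches from about 0.35 to 0.775 m from the base axis. Payload 7.3 kg.
Tool frame: the origin (TCP) lies at the very end of the fingers, on their centre line; the grasp point (between the pads) lies 19 mm behind it; z points along the fingers, y is the line along which they close (so a half turn about z gives the same grasp; the last joint's range is limited). The gripper opens to 92 mm and grips with 3 to 60 N. Pads are 19 mm wide; open, the fingers measure 130 mm over their backs; the gripper's body (75 mm by 190 mm) begins 47 mm behind the grasp point.
Start: joints at [-1.338, 0.342, 1.524, -0, 1.275, -0.146], TCP at [0.194, -0.488, 0.227] pointing down, gripper open.
Joint ranges: [-2.53, 2.53], [-0.77, 2.02], [0.04, 2.7], [-1, 4.14], [0.28, 2.66], [-3.11, 3.11]. Speed limits (rad/s): [2.57, 2.57, 3.14, 3.14, 3.14, 3.14].

INTERFACE

Orientations are given as [roll, pitch, yaw] about the fixed x, y, z axes, in that order (R = Rz(yaw) Ry(pitch) Rx(roll)).
In Python, from cell import telemetry, eyes, job gives the robot as it stands.
- The arm moves only by the tool apply_moves, never from a script. Its arguments are lists of equal length, an entry for each row: "delta_pos": the shift along the world's x, y, z each as a share of 0.4 m, from -1 to 1, a list of three; "dr": the turn, a rotation vector about the world's x, y, z each as a share of 0.5 rad, from -1 to 1, a list of three; "jaw": the opening, from 0 (shut) to 1 (fully open). A call has 1 to 8 rows; each row is the pose to reach, as a shift and turn from the pose commanded when the call began; what a row does not reach only later rows make up. A row lasts 1/12 s, in which the tool goes at most 41.7 mm and 7.16 degrees, less where a joint would pass 70% of its speed; a pose out of reach is approached as far as the arm can. A call with a number of a shift or a turn outside -1 to 1 is refused whole. A call with a gripper value outside its range is refused whole. The fingers move at their own pace and stop on an object; "force" is the grip in N (left out, the last holds). Time passes only in rows, so rows that repeat a pose let the fingers close. It gives the time, the measured TCP pose, the force, the opening and the grip force at its end, in the units of the state.
- telemetry.observe(): the state, without advancing time (a new reading comes with each control period).
- eyes.read_camera(name): name is "scene" or "top" or "wrist"; returns the picture (384x512x3 uint8, red, green, blue); there is no depth.
- eyes.camera_model(name): a dict with "vertical_fov" (degrees; the focal length in pixels is half the picture's height over the tangent of half this angle, whatever the lens; pixels are square), "cx", "cy" (the principal point, pixels), "rvec" (rotation vector, rad) and "tvec" (3), from world to camera coordinates, as OpenCV has them; the wrist camera has in their place "hand_eye" (4x4, takes a point from camera to tool coordinates, whose origin is the TCP and whose axes are the flange's). Camera axes: x right, y down, z forward; pixel columns grow to the right and rows downward; lengths in m; the calibration is good to about 2 mm. A picture is of the moment at which its call begins: read the wrist's pose just before it. camera_model takes no time and is no camera call.
- job.hand_in(): hands the job in; it is judged then, once.
The state is a dict: "time": time; "qpos": joint angles; "qvel": joint speeds; "joint_efforts": joint torques, N m; "tool_pos": TCP position; "tool_rot": TCP orientation; "contact_force": force on the tool from outside, world axes, zero at the start; "torque": the same for the moment, N m; "opening": finger opening in m; "grip_force": force on a finger pad.
Only numpy, scipy, OpenCV 4.12 (cv2) and the standard library are available. Lean on these libraries where they do the work, as an engineer would, in place of code of your own. Each camera call takes 0.05 s, during which the arm holds its last target. There are 200 camera calls.

TASK

The three white tubs with grey lids look alike, but only one is full of glaze. Nudge them along the bench to feel which is the full one, the heaviest, and slide that tub into the empty bay of the rack, the one with the white chip, square and fully home against the back rail, without ramming it. Keep the tubs flat on the bench so that the glaze does not slop, leave the other two white tubs standing about where they are, and do not disturb the brush pot, the bowl or the tubs already in the rack.

Things in the scene. Friction and masses are not known exactly. Their poses are not given: they have to be found in the camera images.
- tub_a: white square tub, flat grey lid flush with its sides, plain paper labels: 86 x 86 mm, 62 mm tall, too wide to grip, loose. Origin at the centre of its underside, z up. Looks the same as the other two white tubs: one of the three is full (about 0.8 kg), one part used (0.19 kg), one nearly empty (0.13 kg). Pushing it along takes about 0.6 of its weight, give or take a sixth
- tub_b: white square tub, flat grey lid flush with its sides, plain paper labels: 86 x 86 mm, 62 mm tall, too wide to grip, loose. Origin at the centre of its underside, z up. Same look as tub_a; which of the three is full cannot be seen
- tub_c: white square tub, flat grey lid flush with its sides, plain paper labels: 86 x 86 mm, 62 mm tall, too wide to grip, loose. Origin at the centre of its underside, z up. Same look as tub_a; which of the three is full cannot be seen
- bay_white: the empty bay, any of the three, with a white chip on the rail behind it: two fixed plywood walls 6 mm thick, 40 mm high, 92 mm apart inside, straight on the bench (no floor). Origin on the bench where the centre of a tub fully home lies; x points into the bay, y left, z up. Back rail's face 43 mm beyond the origin; walls begin 15 mm before it, with 12 mm flared noses ahead of them
- rack: fixed wooden rail, 312 mm long, 30 mm thick, 50 mm high, that closes the backs of the three bays side by side (104 mm apart along y); origin on the bench at the middle bay's home centre, 43 mm before the rail's face; x away from the robot, square to the rail
- bay_mouth (a point): middle of the open mouth of the empty bay, between the tips of its flared noses, 27 mm before the bay's origin, 40 mm above the bench
- tub_blue: blue tub, 86 x 86 x 62 mm, about 0.5 kg, loose, standing in its own bay of the rack: leave it; origin at the centre of its underside
- tub_green: green tub, 86 x 86 x 62 mm, about 0.5 kg, loose, standing in its own bay of the rack: leave it; origin at the centre of its underside
- brush_pot: terracotta pot with brushes, 68 mm across, 82 mm tall in all, 0.35 kg, loose; origin at the centre of its underside; leave it
- bowl: small white bisque bowl, 72 mm across the rim, 50 mm tall, 0.25 kg, loose; origin at the centre of its underside; leave it
- table: the butcher-block bench, top at height 0, fixed; the tubs stand on it
Mind the look-alikes: they are no part of the job. Leave any purple or yellow look-alike of the tub_b alone.

How it is judged:
By the outcome, as a careful person would: the job done as asked, in the order asked, and still so for the second after the job is handed in, with the robot touching nothing.
It also fails if it takes over 72 s, if anything falls off the work surface, if the arm or the gripper's body presses on something with over 40 N, if the wrist force passes 120 N, or if a joint passes its speed limit or range.

## Working session

There is one attempt and no reset: what is moved stays moved. The work goes in short steps, Python scripts to look and compute and a tool call to move; the robot and the scene stay as the last step left them, time stands still between calls to the robot, and variables do not carry over. Pictures are saved under pics/ and viewed, at most 10 in all, crops included, and the job is handed in when it is done.

Besides the shell and the picture viewer there is one more tool, called as name(argument=value, ...), one argument or row to a line, values as JSON. apply_moves: Moves the arm, as the interface text tells. Its arguments: {"type":"object","properties":{"delta_pos":{"type":"array"},"dr":{"type":"array"},"jaw":{"type":"array"},"force":{"type":"number"}},"required":["delta_pos","dr","jaw"]}

```bash
ls; mkdir -p pics; python3 - <<'E'
from cell import telemetry, eyes, job
import cv2
print(telemetry.observe())
for n in ("top","scene"):
    im=eyes.read_camera(n); cv2.imwrite(f"pics/{n}0.png",im[:,:,::-1]); print(n,eyes.camera_model(n))
print(eyes.camera_model("wrist"))
E
```

```text
pics
{'time': 0.0, 'qpos': array([-1.33801018e+00,  3.42744607e-01,  1.52504412e+00, -3.75639711e-05,
        1.27538226e+00, -1.46000698e-01]), 'qvel': array([ 9.79450226e-04,  2.35216057e-04, -4.21777973e-04, -2.59851442e-04,
        7.67225754e-04,  3.28355020e-05]), 'joint_efforts': array([-1.19395327e-04, -4.31243598e+01, -2.44213468e+01,  7.15467031e-02,
        5.58741507e-02, -1.32240607e-04]), 'tool_pos': array([ 0.19405407, -0.48737117,  0.22602415]), 'tool_rot': array([-3.14002589e+00, -1.94081446e-04,  3.78797653e-01]), 'contact_force': array([ 0.21566275, -0.27806726,  0.27022716]), 'torque': array([-0.08972358, -0.00575588, -0.03576419]), 'grip_force': 0.0, 'opening': 0.0924378970427739}
top {'vertical_fov': 56.03803513924698, 'cx': 259.11879091791235, 'cy': 190.40495744906502, 'rvec': array([ 2.18599007, -2.18492325,  0.08533084]), 'tvec': array([-0.04141122,  0.4970474 ,  0.96783593])}
scene {'vertical_fov': 51.3433382526667, 'cx': 257.66273034879555, 'cy': 180.12709755228445, 'rvec': array([ 1.08486992,  2.20953372, -1.20545972]), 'tvec': array([ 0.32165006, -0.14254229,  1.26503527])}
{'vertical_fov': 61.209484134704056, 'cx': 257.25513856172523, 'cy': 192.63132022842007, 'hand_eye': array([[-9.74573438e-05, -9.55061810e-01, -2.96406697e-01,
         7.95309546e-02],
       [ 9.99999978e-01, -1.48839109e-04,  1.50783393e-04,
         4.88314275e-04],
       [-1.88124369e-04, -2.96406675e-01,  9.55061803e-01,
        -1.56529590e-01],
       [ 0.00000000e+00,  0.00000000e+00,  0.00000000e+00,
         1.00000000e+00]])}
```

View pics/top0.png

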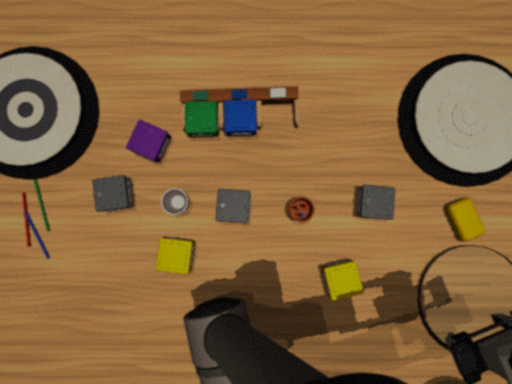

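View pics/scene0.png

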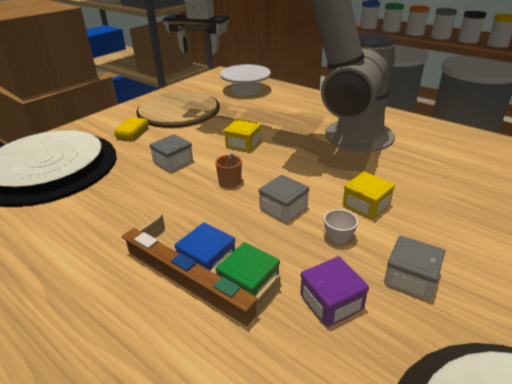

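The top view shows x up and y left. The grey-lidded tubs are at about (113,194), (233,206) and (376,202). The rack is at the top with its white chip at (278,93), so the empty bay is around (278,118). The brush pot is at (299,209) and the bowl at (175,202). The yellow tubs are at (175,256) and (343,280), and the purple one at (148,141).

```bash
cat > h.py <<'E'
import numpy as np, cv2
def cam(eyes,name,shape=(384,512)):
    m=eyes.camera_model(name); f=shape[0]/2/np.tan(np.radians(m["vertical_fov"]/2))
    K=np.array([[f,0,m["cx"]],[0,f,m["cy"]],[0,0,1]])
    if name=="wrist": return K,m["hand_eye"]
    return K,cv2.Rodrigues(m["rvec"])[0],m["tvec"]
def ray2plane(K,R,t,uv,z):
    uv=np.atleast_2d(uv).astype(float); d=np.c_[uv,np.ones(len(uv))]@np.linalg.inv(K).T@R
    c=-R.T@t; s=(z-c[2])/d[:,2]; return c+d*s[:,None]
def blobs(mask,amin=250):
    cs,_=cv2.findContours(cv2.morphologyEx(mask.astype(np.uint8),cv2.MORPH_OPEN,np.ones((3,3))),cv2.RETR_EXTERNAL,cv2.CHAIN_APPROX_NONE)
    return [c[:,0] for c in cs if cv2.contourArea(c)>amin]
def rect(pts):
    (cx,cy),(w,h),a=cv2.minAreaRect((pts[:,:2]*1000).astype(np.float32)); a=(a+45)%90-45
    return np.round([cx,cy,w,h,a],1)
E
python3 - <<'E'
from cell import eyes
from h import *
im=cv2.imread("pics/top0.png"); K,R,t=cam(eyes,"top"); print("cam centre",-R.T@t)
hsv=cv2.cvtColor(im,cv2.COLOR_BGR2HSV); H,S,V=cv2.split(hsv)
for (u,v) in [(113,194),(233,206),(376,202),(278,93),(278,118),(250,93),(95,200),(127,190),(365,204)]: print((u,v),hsv[v,u],end=' ')
print()
def show(n,mask,z,amin=60):
    for b in blobs(mask,amin):
        print(n,b.mean(0).round(),rect(ray2plane(K,R,t,b,z)))
roi=np.zeros(H.shape,bool); roi[80:300,85:410]=1
show("grey",roi&(S<70)&(V>60)&(V<140),.062,400)
show("blue",roi&(H>100)&(H<125)&(S>150)&(V>60),.062)
show("green",roi&(H>45)&(H<90)&(S>120)&(V>60),.062)
show("yellow",roi&(H>24)&(H<35)&(S>180)&(V>120),.062,300)
show("purple",roi&(H>130)&(H<160)&(S>100),.062)
show("white",roi&(S<60)&(V>170),.05,20)
show("pot",roi&((H<9)|(H>172))&(S>120)&(V>60),.06)
show("rail",roi&(((H<14)&(S>130)&(V<140))|((S<60)&(V>170))|((H>75)&(H<110)))&(np.arange(384)[:,None]<104),.05)
E
```

```text
cam centre [ 0.42396236 -0.03737226  1.00216597]
(113, 194) [30 18 70] (233, 206) [18 15 87] (376, 202) [15 20 77] (278, 93) [ 24  23 166] (278, 118) [ 15 151 157] (250, 93) [ 11 191 108] (95, 200) [13 65 83] (127, 190) [ 4 39 52] (365, 204) [21 25 71] 
grey [233. 206.] [454.1  27.7  82.8  81.7  -3.8]
grey [175. 201.] [466.1 179.4  62.6  65.4   0. ]
grey [378. 202.] [ 463.9 -350.6   80.6   82.3   -4.4]
grey [110. 193.] [487.4 349.7  81.7  80.6   8.1]
blue [240. 116.] [6.932e+02 1.120e+01 8.380e+01 8.250e+01 1.000e-01]
blue [239.  94.] [7.515e+02 1.270e+01 2.180e+01 3.200e+01 2.000e-01]
green [200. 117.] [6.903e+02 1.146e+02 8.410e+01 8.240e+01 5.000e-01]
green [200.  95.] [7.486e+02 1.165e+02 1.630e+01 3.210e+01 1.000e-01]
yellow [342. 280.] [ 262.8 -257.7   82.5   83.7   13.8]
yellow [174. 255.] [325.4 178.8  82.1  81.8  -5.7]
purple [147. 141.] [626.5 252.4  92.5  84.7 -23.1]
rail [186.  95.] [751.3 156.2  30.2  27.    0.9]
rail [220.  94.] [7.542e+02 6.600e+01 3.040e+01 5.680e+01 1.000e-01]
rail [258.  93.] [ 7.557e+02 -3.930e+01  3.320e+01  6.210e+01  1.000e-01]
rail [291.  93.] [ 7.587e+02 -1.284e+02  2.970e+01  3.890e+01 -3.000e-01]
```

```bash
python3 - <<'E'
import cv2
im=cv2.imread("pics/top0.png"); cv2.imwrite("pics/crop1.png",cv2.resize(im[80:240,85:405],None,fx=2.5,fy=2.5,interpolation=cv2.INTER_CUBIC))
E
```

```text
(no output)
```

View pics/crop1.png

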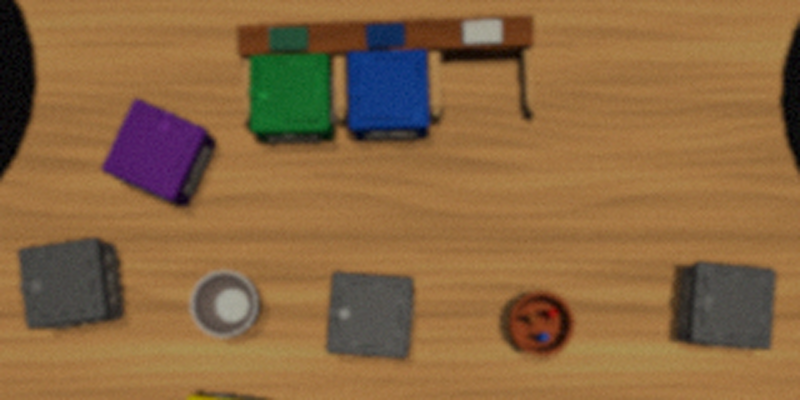

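The crop shows the white chip at the right-hand bay and the blue tub next to it. The empty bay's outer wall is at about x=525 in the crop. I get these poses (mm):

| Thing | x | y | yaw |
|---|---|---|---|
| Left tub | 487 | 350 | 8° |
| Middle tub | 454 | 28 | −4° |
| Right tub | 464 | −351 | −4° |
| White bay home | ≈696 | ≈−93 | 1.6° |

The lids come out at about 82 mm against the given 86, and the bay pitch at 103.4 mm against 104, which is plausible. I'll nudge the right tub first because it is nearest.

apply_moves(
  delta_pos=[
    [0.47,0.355,-0.1],
    [0.47,0.355,-0.1],
    [0.47,0.355,-0.1],
    [0.47,0.355,-0.1],
    [0.47,0.355,-0.1],
    [0.47,0.355,-0.1],
    [0.47,0.355,-0.2],
    [0.47,0.355,-0.3],
  ],
  dr=[
    [0,0,-0.91],
    [0,0,-0.91],
    [0,0,-0.91],
    [0,0,-0.91],
    [0,0,-0.91],
    [0,0,-0.91],
    [0,0,-0.91],
    [0,0,-0.91],
  ],
  jaw=[0.45,0.45,0.45,0.45,0.45,0.45,0.45,0.45],
)

```text
time: 0.77
tool_pos: [0.3851, -0.3447, 0.107]
tool_rot: [3.138, -0.004, -0.072]
contact_force: [-1.3, -0.8, -1.4]
opening: 0.0438
grip_force: 0.0
```

apply_moves(
  delta_pos=[
    [0,0,-0.1],
    [0,0,-0.19],
    [0,0,-0.19],
    [0,0,-0.19],
  ],
  dr=[
    [0,0,0],
    [0,0,0],
    [0,0,0],
    [0,0,0],
  ],
  jaw=[0.45,0.45,0.45,0.45],
)

```text
time: 1.1
tool_pos: [0.3813, -0.3448, 0.0296]
tool_rot: [-3.138, 0.003, -0.076]
contact_force: [0.1, 0.5, 0.9]
opening: 0.0414
grip_force: 0.0
```

```bash
python3 - <<'E'
from cell import telemetry, eyes
import cv2
s=telemetry.observe(); print(s['tool_pos'],s['contact_force'])
cv2.imwrite("pics/w1.png",eyes.read_camera("wrist")[:,:,::-1]); print(telemetry.observe()['contact_force'])
E
```

```text
[ 0.38134562 -0.34480006  0.02960386] [0.12602649 0.50906913 0.87615373]
[ 0.99681111 -0.13147472 -0.07132043]
```

View pics/w1.png

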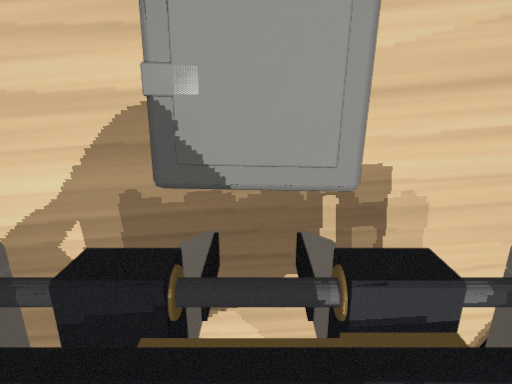

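The wrist view shows the right tub ahead of the fingers, square and centred, with its near edge at v≈187 and centre at u≈257. I'll nudge it slowly.

apply_moves(
  delta_pos=[
    [0.04,-0.003,0],
    [0.055,-0.004,0],
    [0.065,-0.005,0],
    [0.075,-0.006,0],
    [0.08,-0.006,0],
    [0.085,-0.0065,0],
    [0.09,-0.007,0],
    [0.095,-0.0075,0],
  ],
  dr=[
    [0,0,0],
    [0,0,0],
    [0,0,0],
    [0,0,0],
    [0,0,0],
    [0,0,0],
    [0,0,0],
    [0,0,0],
  ],
  jaw=[0.45,0.45,0.45,0.45,0.45,0.45,0.45,0.45],
)

```text
time: 1.82
tool_pos: [0.4199, -0.3487, 0.0308]
tool_rot: [-3.141, 0.0, -0.076]
contact_force: [-2.1, 0.3, 1.5]
opening: 0.0414
grip_force: 0.9
```

apply_moves(
  delta_pos=[
    [0.005,0,0],
    [0.01,-0.001,0],
    [0.015,-0.001,0],
  ],
  dr=[
    [0,0,0],
    [0,0,0],
    [0,0,0],
  ],
  jaw=[0.45,0.45,0.45],
)

```text
time: 2.07
tool_pos: [0.4263, -0.3492, 0.0307]
tool_rot: [-3.142, 0.0, -0.076]
contact_force: [-1.8, 0.4, 1.6]
opening: 0.0413
grip_force: 0.8
```

```bash
python3 - <<'E'
from cell import telemetry, eyes
from h import *
for i in range(4):
    s=telemetry.observe(); print(s['time'],s['tool_pos'],s['contact_force']); im=eyes.read_camera("wrist" if i<3 else "top")
cv2.imwrite("pics/top1.png",im[:,:,::-1])
K,R,t=cam(eyes,"top"); H,S,V=cv2.split(cv2.cvtColor(im,cv2.COLOR_RGB2HSV))
for b in blobs((S<70)&(V>60)&(V<140),400): print(b.mean(0).round(),rect(ray2plane(K,R,t,b,.062)))
E
```

```text
2.0667 [ 0.42626434 -0.34920703  0.03066125] [-1.79398168  0.4154228   1.55610241]
2.1167 [ 0.42672535 -0.3492472   0.03064356] [-0.1463917   0.10339152  0.20129005]
2.1667 [ 0.42664808 -0.34924303  0.03061661] [0.02907484 0.25488023 0.58356058]
2.2167 [ 0.42655779 -0.34922286  0.03062687] [-0.48636096  0.0030295  -0.18878663]
[202. 359.] [ 65.6 108.6 132.9 305.1   6.9]
[426. 344.] [ 111.3 -462.8  136.4   38.2   40.4]
[393. 362.] [ 8.920e+01 -3.658e+02  3.025e+02  1.623e+02 -1.000e-01]
[305. 319.] [ 160.6 -162.9  291.8  338.5   43.1]
[423. 277.] [ 272.  -467.1  265.9  176.6   42.2]
[232. 205.] [453.5  27.5  83.3  82.8  -4.2]
[434. 215.] [ 428.9 -498.6  154.2  118.2   43.6]
[379. 191.] [ 483.2 -351.7   78.7   75.5   -1.6]
[110. 193.] [485.7 348.5  84.6  82.    8.3]
```

Right tub: about 2 N of push, which is in the light range; the full one would take 3.9–5.5 N. I'll back off, lift, and go to the middle tub.

apply_moves(
  delta_pos=[
    [-0.07,0.005,0],
    [-0.07,0.005,0.1],
    [-0.07,0.005,0.2],
    [-0.07,0.005,0.3],
    [-0.07,0.005,0.3],
    [-0.1,0.15,0.3],
    [-0.12,0.25,0.3],
    [-0.14,0.35,0.3],
  ],
  dr=[
    [0,0,0],
    [0,0,0],
    [0,0,0],
    [0,0,0],
    [0,0,0],
    [0,0,0],
    [0,0,0],
    [0,0,0],
  ],
  jaw=[0.45,0.45,0.45,0.45,0.45,0.45,0.45,0.45],
)

```text
time: 2.93
tool_pos: [0.3727, -0.2235, 0.1505]
tool_rot: [3.141, -0.001, -0.078]
contact_force: [0.4, 0.3, 0.1]
opening: 0.0416
grip_force: 0.0
```

apply_moves(
  delta_pos=[
    [0,0.6,0],
    [0,0.6,0],
    [0,0.6,0],
    [0,0.6,0],
    [0,0.6,0],
    [0,0.6,0],
    [0,0.6,0],
    [0,0.6,0],
  ],
  dr=[
    [0,0,0],
    [0,0,0],
    [0,0,0],
    [0,0,0],
    [0,0,0],
    [0,0,0],
    [0,0,0],
    [0,0,0],
  ],
  jaw=[0.45,0.45,0.45,0.45,0.45,0.45,0.45,0.45],
)

```text
time: 3.6
tool_pos: [0.3733, 0.0168, 0.1508]
tool_rot: [3.141, -0.001, -0.072]
contact_force: [-0.6, -0.4, -0.2]
opening: 0.0416
grip_force: 0.0
```

apply_moves(
  delta_pos=[
    [0,0,-0.1],
    [0,0,-0.2],
    [0,0,-0.3],
    [0,0,-0.3],
    [0,0,-0.3],
    [0,0,-0.3],
  ],
  dr=[
    [0,0,0],
    [0,0,0],
    [0,0,0],
    [0,0,0],
    [0,0,0],
    [0,0,0],
  ],
  jaw=[0.45,0.45,0.45,0.45,0.45,0.45],
)

```text
time: 4.1
tool_pos: [0.3744, 0.0144, 0.0322]
tool_rot: [3.141, -0.002, -0.077]
contact_force: [1.5, 0.7, 0.8]
opening: 0.0411
grip_force: 0.0
```

apply_moves(
  delta_pos=[
    [0.04,-0.003,0],
    [0.055,-0.004,0],
    [0.065,-0.005,0],
    [0.075,-0.006,0],
    [0.08,-0.006,0],
    [0.085,-0.0065,0],
    [0.09,-0.007,0],
    [0.095,-0.0075,0],
  ],
  dr=[
    [0,0,0],
    [0,0,0],
    [0,0,0],
    [0,0,0],
    [0,0,0],
    [0,0,0],
    [0,0,0],
    [0,0,0],
  ],
  jaw=[0.45,0.45,0.45,0.45,0.45,0.45,0.45,0.45],
)

```text
time: 4.77
tool_pos: [0.4077, 0.0129, 0.0319]
tool_rot: [-3.141, 0.006, -0.075]
contact_force: [-11.8, 2.0, 8.4]
opening: 0.0416
grip_force: 5.8
```

apply_moves(
  delta_pos=[
    [0.005,0,0],
    [0.01,-0.001,0],
    [0.015,-0.001,0],
  ],
  dr=[
    [0,0,0],
    [0,0,0],
    [0,0,0],
  ],
  jaw=[0.45,0.45,0.45],
)

```text
time: 5.02
tool_pos: [0.4145, 0.0123, 0.0319]
tool_rot: [-3.142, 0.004, -0.075]
contact_force: [-9.2, 0.2, 4.8]
opening: 0.0413
grip_force: 4.5
```

The middle tub takes about 9–12 N against about 2 N for the right one, so the middle tub is the full one. I'll push it forward until it clears the pot and bowl row, then shift it sideways in line with the bay.

apply_moves(
  delta_pos=[
    [0.015,0,0.002],
    [0.035,0,0.003],
    [0.055,0,0.004],
    [0.075,0,0.005],
    [0.095,0,0.005],
    [0.115,0,0.005],
    [0.135,0,0.005],
    [0.15,0,0.005],
  ],
  dr=[
    [0,0,0],
    [0,0,0],
    [0,0,0],
    [0,0,0],
    [0,0,0],
    [0,0,0],
    [0,0,0],
    [0,0,0],
  ],
  jaw=[0.45,0.45,0.45,0.45,0.45,0.45,0.45,0.45],
)

```text
time: 5.68
tool_pos: [0.4783, 0.0119, 0.0327]
tool_rot: [3.141, -0.0, -0.076]
contact_force: [-4.5, 0.3, -2.1]
opening: 0.0413
grip_force: 2.2
```

apply_moves(
  delta_pos=[
    [0.015,0,0],
    [0.035,0,0],
    [0.055,0,0],
    [0.07,0,0],
    [0.08,0,0],
    [0.08,0,0],
  ],
  dr=[
    [0,0,0],
    [0,0,0],
    [0,0,0],
    [0,0,0],
    [0,0,0],
    [0,0,0],
  ],
  jaw=[0.45,0.45,0.45,0.45,0.45,0.45],
)

```text
time: 6.18
tool_pos: [0.5107, 0.0118, 0.0329]
tool_rot: [3.142, -0.002, -0.076]
contact_force: [-1.1, -0.2, -0.2]
opening: 0.0415
grip_force: 0.1
```

apply_moves(
  delta_pos=[
    [-0.07,0,0],
    [-0.1,0,0.1],
    [-0.1,0,0.2],
    [-0.1,0,0.3],
    [-0.1,0.1,0.35],
    [-0.1,0.2,0.35],
    [-0.1,0.25,0.35],
    [-0.1,0.25,0.35],
  ],
  dr=[
    [0,0,0],
    [0,0,0],
    [0,0,0.2],
    [0,0,0.4],
    [0,0,0.6],
    [0,0,0.8],
    [0,0,1],
    [0,0,1],
  ],
  jaw=[0.45,0.45,0.45,0.45,0.45,0.45,0.45,0.45],
)

```text
time: 6.85
tool_pos: [0.4706, 0.1155, 0.1744]
tool_rot: [3.141, -0.006, 0.432]
contact_force: [-0.5, 0.3, -0.3]
opening: 0.0412
grip_force: 0.0
```

```bash
cat > look.py <<'E'
from cell import telemetry, eyes
from h import *
import sys
s=telemetry.observe(); print(round(s['time'],2),s['tool_pos'].round(4),s['tool_rot'].round(3),s['contact_force'].round(1),s['qpos'].round(2))
im=eyes.read_camera("top"); cv2.imwrite(f"pics/{sys.argv[1]}.png",im[:,:,::-1])
K,R,t=cam(eyes,"top"); H,S,V=cv2.split(cv2.cvtColor(im,cv2.COLOR_RGB2HSV))
for n,m in (("grey",(S<70)&(V>60)&(V<140)),("blue",(H>100)&(H<125)&(S>150)&(V>60)),("green",(H>45)&(H<90)&(S>120)&(V>60))):
  for b in blobs(m,400):
    r=rect(ray2plane(K,R,t,b,.062))
    if 70<r[2]<95 and 70<r[3]<95: print(n,b.mean(0).round(),r)
E
python3 look.py top2
```

```text
6.85 [0.4706 0.1155 0.1744] [ 3.141 -0.006  0.432] [-0.5  0.3 -0.3] [0.08 0.32 1.72 0.   1.1  1.22]
grey [377. 196.] [ 478.4 -350.5   80.3   83.1   -4.1]
grey [236. 163.] [562.   25.1  83.4  85.4  -6.2]
blue [240. 116.] [693.   10.   86.2  82.5   2.8]
green [201. 117.] [6.903e+02 1.146e+02 8.410e+01 8.240e+01 5.000e-01]
```

apply_moves(
  delta_pos=[
    [0.05,0,0],
    [0.1,0,0],
    [0.15,0,0],
    [0.2,0,0],
    [0.23,0,0],
    [0.23,0,0],
  ],
  dr=[
    [0,0,0.2],
    [0,0,0.4],
    [0,0,0.6],
    [0,0,0.8],
    [0,0,1],
    [0,0,1],
  ],
  jaw=[0.45,0.45,0.45,0.45,0.45,0.45],
)

```text
time: 7.4
tool_pos: [0.5641, 0.1106, 0.1727]
tool_rot: [3.139, -0.002, 0.925]
contact_force: [0.5, 0.8, -0.0]
opening: 0.0414
grip_force: 0.0
```

apply_moves(
  delta_pos=[
    [0,0,0],
    [0,0,0],
    [0,0,0],
    [0,0,0],
    [0,0,-0.05],
    [0,0,-0.1],
    [0,0,-0.2],
    [0,0,-0.2],
  ],
  dr=[
    [0,0,0.25],
    [0,0,0.5],
    [0,0,0.75],
    [0,0,1],
    [0,0,1],
    [0,0,1],
    [0,0,1],
    [0,0,1],
  ],
  jaw=[0.45,0.45,0.45,0.45,0.45,0.45,0.45,0.45],
)

```text
time: 8.07
tool_pos: [0.5569, 0.1109, 0.087]
tool_rot: [-3.131, 0.002, 1.42]
contact_force: [-1.9, 0.2, -1.9]
opening: 0.0412
grip_force: 0.0
```

apply_moves(
  delta_pos=[
    [0,0,0],
    [0,0,0],
    [0,0,-0.05],
    [0,0,-0.1],
    [0,0,-0.16],
    [0,0,-0.16],
    [0,0,-0.16],
  ],
  dr=[
    [0,0,0.2],
    [0,0,0.33],
    [0,0,0.33],
    [0,0,0.33],
    [0,0,0.33],
    [0,0,0.33],
    [0,0,0.33],
  ],
  jaw=[0.45,0.45,0.45,0.45,0.45,0.45,0.45],
)

```text
time: 8.65
tool_pos: [0.561, 0.1115, 0.0293]
tool_rot: [-3.14, 0.0, 1.587]
contact_force: [0.1, 0.2, -0.5]
opening: 0.0415
grip_force: 0.0
```

```bash
python3 look.py top3
```

```text
8.65 [0.561  0.1115 0.0293] [-3.14   0.     1.587] [ 0.1  0.2 -0.5] [ 0.06  0.65  1.62 -0.    0.88  0.05]
grey [377. 196.] [ 478.5 -350.6   81.    83.1   -4.4]
grey [234. 164.] [562.4  25.6  84.3  84.5  -5.7]
green [203. 113.] [6.930e+02 1.146e+02 7.880e+01 8.240e+01 5.000e-01]
```

apply_moves(
  delta_pos=[
    [0,-0.04,0],
    [0,-0.07,0],
    [0,-0.085,0.002],
    [0.002,-0.1,0.003],
    [0.003,-0.12,0.005],
    [0.004,-0.14,0.005],
    [0.005,-0.16,0.005],
    [0.005,-0.18,0.005],
  ],
  dr=[
    [0,0,0.02],
    [0,0,0.02],
    [0,0,0.02],
    [0,0,0.02],
    [0,0,0.02],
    [0,0,0.02],
    [0,0,0.02],
    [0,0,0.02],
  ],
  jaw=[0.45,0.45,0.45,0.45,0.45,0.45,0.45,0.45],
)

```text
time: 9.37
tool_pos: [0.5637, 0.0397, 0.0313]
tool_rot: [3.14, -0.0, 1.599]
contact_force: [0.1, 5.9, -0.1]
opening: 0.0417
grip_force: 2.7
```

apply_moves(
  delta_pos=[
    [0,-0.02,0],
    [0,-0.045,0],
    [0,-0.07,0],
    [0.002,-0.095,0],
    [0.003,-0.12,0],
    [0.004,-0.145,0],
    [0.005,-0.165,0],
    [0.005,-0.18,0],
  ],
  dr=[
    [0,0,0],
    [0,0,0],
    [0,0,0],
    [0,0,0],
    [0,0,0],
    [0,0,0],
    [0,0,0],
    [0,0,0],
  ],
  jaw=[0.45,0.45,0.45,0.45,0.45,0.45,0.45,0.45],
)

```text
time: 10.03
tool_pos: [0.5657, -0.0326, 0.0313]
tool_rot: [3.141, -0.0, 1.598]
contact_force: [-0.3, 6.0, 1.6]
opening: 0.041
grip_force: 3.2
```

apply_moves(
  delta_pos=[
    [0,0,0],
    [0,0.04,0.05],
    [0,0.08,0.1],
    [0,0.16,0.2],
    [0,0.25,0.3],
    [0,0.35,0.4],
    [-0.05,0.45,0.4],
    [-0.1,0.55,0.4],
  ],
  dr=[
    [0,0,0],
    [0,0,0],
    [0,0,-0.2],
    [0,0,-0.4],
    [0,0,-0.6],
    [0,0,-0.8],
    [0,0,-1],
    [0,0,-1],
  ],
  jaw=[0.45,0.45,0.45,0.45,0.45,0.45,0.45,0.45],
)

```text
time: 10.7
tool_pos: [0.5402, 0.1583, 0.1894]
tool_rot: [3.135, -0.004, 1.092]
contact_force: [0.3, 0.0, -0.4]
opening: 0.0416
grip_force: 0.0
```

```bash
python3 look.py top4; python3 - <<'E'
import cv2
im=cv2.imread("pics/top4.png"); cv2.imwrite("pics/crop2.png",cv2.resize(im[75:235,160:360],None,fx=3.75,fy=3.75,interpolation=cv2.INTER_CUBIC))
E
```

```text
10.7 [0.5402 0.1583 0.1894] [ 3.135 -0.004  1.092] [ 0.3  0.  -0.4] [ 0.15  0.44  1.48 -0.    1.21  0.63]
grey [377. 196.] [ 478.6 -350.    81.2   83.3   -4.4]
grey [109. 193.] [485.8 349.   84.3  81.5   8.3]
grey [276. 161.] [572.9 -86.7  82.3  81.6   0. ]
blue [240. 116.] [6.932e+02 1.120e+01 8.380e+01 8.240e+01 1.000e-01]
green [202. 115.] [6.903e+02 1.146e+02 8.410e+01 8.240e+01 5.000e-01]
```

View pics/crop2.png

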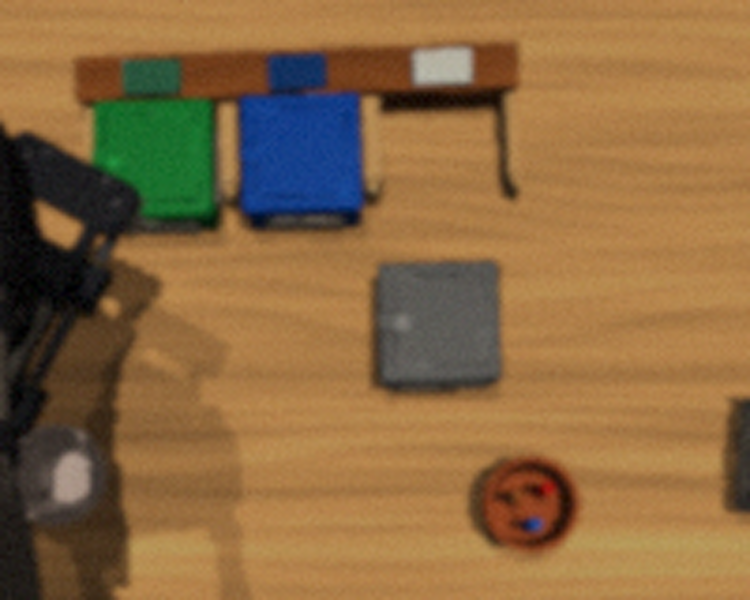

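The full tub now stands at about (573,−87), square, and the bay is up and slightly to the right of it. I'll measure the bay centre more carefully from the chips on the rail, the wall tops and the neighbouring tubs.

```bash
python3 - <<'E'
from cell import eyes
from h import *
im=cv2.imread("pics/top4.png"); K,R,t=cam(eyes,"top"); H,S,V=cv2.split(cv2.cvtColor(im,cv2.COLOR_BGR2HSV))
P=lambda uv,z: ray2plane(K,R,t,uv,z)*1000
win=np.zeros(H.shape,bool); win[84:103,175:305]=1
for n,m in (("white",(S<90)&(V>110)),("blue",(H>95)&(H<125)&(S>110)),("green",(H>45)&(H<95))):
    for b in blobs(m&win,15): 
        if b[:,1].max()<101: print(n,rect(P(b,.05)/1000))
rail=win&(((H<16)|(H>170))&(S>140)&(V<150)&(V>60))
# rail front edge (top): last rail-ish row per column over empty bay & top back edge
for u in range(185,298,8):
    g=V[80:130,u].astype(int); d=np.diff(g); k=np.argmin(d[:20])+80; print(u,"back",P([u,k+.5],.05)[0,:2].round(1),end=' ')
print()
# wall tops profile along rows in front of rail
for v in (110,114,118,122): print(v,V[v,254:304])
for u,v in ((259.5,114),(294,114)): print(u,P([u,v],.04)[0,:2].round(1))
E
```

```text
white [ 7.614e+02 -9.060e+01  2.770e+01  4.070e+01  1.000e-01]
185 back [767.8 159.2] 193 back [765.1 137.6] 201 back [767.9 116. ] 209 back [770.7  94.4] 217 back [770.7  72.8] 225 back [740.4  51. ] 233 back [770.8  29.6] 241 back [770.9   8. ] 249 back [770.9 -13.6] 257 back [773.7 -35.2] 265 back [743.3 -56.8] 273 back [743.4 -78.4] 281 back [ 748.9 -100. ] 289 back [ 746.2 -121.6] 297 back [ 779.4 -143.5] 
110 [136 108 111 155 176 182 176 176 180 175 175 179 178 177 175 174 176 176
 171 178 177 175 174 176 177 179 175 174 172 174 174 177 176 179 177 180
 173 149 104  81  98 141 173 182 179 177 172 180 177 178]
114 [138 123  94 147 174 180 183 179 177 181 181 185 183 182 178 180 183 186
 179 183 182 179 182 181 180 178 182 181 177 179 177 180 176 179 175 176
 176 167 140  98  87 128 170 177 171 172 170 168 168 167]
118 [139 126 102 141 173 180 176 169 166 167 171 174 172 174 174 174 171 170
 173 167 171 167 170 172 172 170 173 166 168 169 169 165 168 169 167 171
 168 161 139  95  82 123 166 178 177 173 176 165 171 169]
122 [141 126  96 123 152 159 159 153 150 156 160 162 160 164 161 165 166 169
 164 166 168 162 165 164 171 164 169 168 169 166 168 172 166 175 167 173
 168 164 144  94  67  84 131 156 165 163 161 162 159 161]
259.5 [703.6 -42. ]
294 [ 703.8 -135.8]
```

The chip, the wall tops and the neighbouring tub agree to within 1 mm: the bay axis passes y≈−92.7 at x=704, yaw 1.6°. The tub is 9.7 mm to its left, so it needs a little more sideways push, to TCP y≈−0.042.

apply_moves(
  delta_pos=[
    [0.03,-0.08,0],
    [0.06,-0.16,0],
    [0.08,-0.24,0],
    [0.082,-0.32,0],
    [0.082,-0.38,-0.06],
    [0.082,-0.38,-0.15],
    [0.082,-0.38,-0.25],
    [0.082,-0.38,-0.35],
  ],
  dr=[
    [0,0,0.25],
    [0,0,0.5],
    [0,0,0.75],
    [0,0,1],
    [0,0,1],
    [0,0,1],
    [0,0,1],
    [0,0,1],
  ],
  jaw=[0.45,0.45,0.45,0.45,0.45,0.45,0.45,0.45],
)

```text
time: 11.42
tool_pos: [0.5713, 0.004, 0.045]
tool_rot: [3.139, 0.001, 1.598]
contact_force: [0.3, 0.1, -0.7]
opening: 0.0413
grip_force: 0.0
```

apply_moves(
  delta_pos=[
    [0,0,-0.04],
    [0,0,-0.04],
    [0,0,-0.04],
  ],
  dr=[
    [0,0,0],
    [0,0,0],
    [0,0,0],
  ],
  jaw=[0.45,0.45,0.45],
)

```text
time: 11.67
tool_pos: [0.5707, 0.0051, 0.0294]
tool_rot: [-3.141, 0.0, 1.599]
contact_force: [0.8, -0.1, 0.9]
opening: 0.0415
grip_force: 0.0
```

apply_moves(
  delta_pos=[
    [0,-0.04,0],
    [0,-0.075,0],
    [0,-0.09,0],
    [0,-0.1,0.002],
    [0,-0.107,0.003],
    [0,-0.113,0.003],
    [0,-0.117,0.003],
    [0,-0.117,0.003],
  ],
  dr=[
    [0,0,0],
    [0,0,0],
    [0,0,0],
    [0,0,0],
    [0,0,0],
    [0,0,0],
    [0,0,0],
    [0,0,0],
  ],
  jaw=[0.45,0.45,0.45,0.45,0.45,0.45,0.45,0.45],
)

```text
time: 12.33
tool_pos: [0.5711, -0.0402, 0.0319]
tool_rot: [3.14, -0.001, 1.599]
contact_force: [-0.1, 5.7, 2.9]
opening: 0.0412
grip_force: 2.5
```

apply_moves(
  delta_pos=[
    [0,0,0],
    [0,0.04,0.03],
    [0,0.08,0.1],
    [0,0.16,0.2],
    [0,0.25,0.3],
    [0,0.35,0.4],
    [-0.05,0.4,0.4],
    [-0.1,0.4,0.4],
  ],
  dr=[
    [0,0,0],
    [0,0,0],
    [0,0,-0.2],
    [0,0,-0.4],
    [0,0,-0.6],
    [0,0,-0.8],
    [0,0,-1],
    [0,0,-1],
  ],
  jaw=[0.45,0.45,0.45,0.45,0.45,0.45,0.45,0.45],
)

```text
time: 13.0
tool_pos: [0.5332, 0.1222, 0.1949]
tool_rot: [3.135, -0.005, 1.095]
contact_force: [-0.2, -0.1, 0.6]
opening: 0.0415
grip_force: 0.0
```

```bash
python3 look.py top5
```

```text
13.0 [0.5332 0.1222 0.1949] [ 3.135 -0.005  1.095] [-0.2 -0.1  0.6] [0.08 0.4  1.52 0.   1.21 0.56]
grey [377. 196.] [ 478.5 -350.4   80.5   83.1   -4.4]
grey [279. 161.] [ 5.689e+02 -9.320e+01  8.490e+01  8.400e+01  1.000e-01]
green [203. 112.] [6.956e+02 1.147e+02 7.340e+01 8.240e+01 5.000e-01]
```

```bash
python3 - <<'E'
from cell import eyes
from h import *
K,R,t=cam(eyes,"top")
im=cv2.imread("pics/top5.png"); H,S,V=cv2.split(cv2.cvtColor(im,cv2.COLOR_BGR2HSV))
for n,m,z in (("pot",((H<9)|(H>172))&(S>120)&(np.arange(384)[:,None]>150),.06),("lid",(S<70)&(V>60)&(V<140),.062)):
    for b in blobs(m,150): print(n,b.mean(0).round(1),rect(ray2plane(K,R,t,b,z)),(ray2plane(K,R,t,[(b.max(0)+b.min(0))/2],z)*1000).round(1))
E
```

```text
lid [255.7 355.3] [ 76.9 -27.  185.2  78.5 -26.6] [[ 64.5 -18.1  62. ]]
lid [122.2 295. ] [229.4 308.3 286.9 452.6  -2.4] [[225.7 315.5  62. ]]
lid [377.4 196. ] [ 478.5 -350.4   80.5   83.1   -4.4] [[ 479.4 -350.4   62. ]]
lid [ 97.5 189.6] [497.  380.   29.2  65.3  -6.1] [[497.2 380.7  62. ]]
lid [116.6 193.2] [488.3 331.   86.   49.4   1.8] [[488.1 330.9  62. ]]
lid [177.3 182.2] [514.6 173.8  65.7  36.6   0.9] [[514.4 173.7  62. ]]
lid [279.1 161.4] [ 5.689e+02 -9.320e+01  8.490e+01  8.400e+01  1.000e-01] [[568.7 -93.2  62. ]]
lid [ 92.1 137.1] [631.1 401.  151.2  42.9   5.2] [[632.1 399.7  62. ]]
lid [145.8 136.1] [636.3 274.7 151.9 214.5   7. ] [[640.3 273.5  62. ]]
```

apply_moves(
  delta_pos=[
    [0,0,0],
    [0,-0.05,0],
    [-0.02,-0.1,0],
    [-0.04,-0.2,0],
    [-0.06,-0.3,0],
    [-0.06,-0.4,0],
    [-0.06,-0.5,0],
    [-0.06,-0.5,0],
  ],
  dr=[
    [0,0,-0.25],
    [0,0,-0.5],
    [0,0,-0.75],
    [0,0,-1],
    [0,0,-1],
    [0,0,-1],
    [0,0,-1],
    [0,0,-1],
  ],
  jaw=[0.25,0.25,0.25,0.25,0.25,0.25,0.25,0.25],
)

```text
time: 13.72
tool_pos: [0.5066, -0.0878, 0.1912]
tool_rot: [3.138, 0.001, 0.594]
contact_force: [-0.1, 0.3, 0.3]
opening: 0.0228
grip_force: 0.0
```

apply_moves(
  delta_pos=[
    [0,0,0],
    [0,0,0],
    [0,0,0],
    [0,0,0],
    [0,0,0],
  ],
  dr=[
    [0,0,-0.25],
    [0,0,-0.5],
    [0,0,-0.75],
    [0,0,-1],
    [0,0,-1],
  ],
  jaw=[0.25,0.25,0.25,0.25,0.25],
)

```text
time: 14.13
tool_pos: [0.5066, -0.0811, 0.191]
tool_rot: [3.141, 0.0, 0.095]
contact_force: [0.4, -0.9, -0.2]
opening: 0.023
grip_force: 0.0
```

apply_moves(
  delta_pos=[
    [-0.01,-0.037,0],
    [-0.01,-0.037,0],
    [-0.01,-0.037,0],
    [-0.01,-0.037,0],
  ],
  dr=[
    [0,0,-0.135],
    [0,0,-0.135],
    [0,0,-0.135],
    [0,0,-0.135],
  ],
  jaw=[0.25,0.25,0.25,0.25],
)

```text
time: 14.47
tool_pos: [0.5028, -0.0956, 0.1909]
tool_rot: [-3.142, 0.0, 0.034]
contact_force: [-0.0, 0.9, -0.3]
opening: 0.0231
grip_force: 0.0
```

```bash
python3 - <<'E'
from cell import telemetry, eyes
import cv2
s=telemetry.observe(); print(s['tool_pos'],s['tool_rot'],s['time'])
cv2.imwrite("pics/w2.png",eyes.read_camera("wrist")[:,:,::-1])
E
```

```text
[ 0.50275961 -0.09562665  0.19094592] [-3.14152649e+00  5.45112853e-05  3.43276887e-02] 14.4667
```

View pics/w2.png

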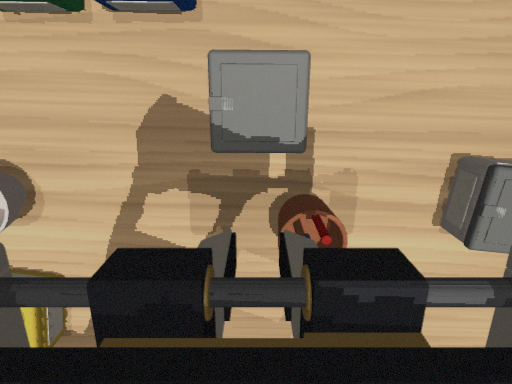

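The wrist view shows the full tub, with its lid between u≈208–309 and v≈50–152. The pot is behind it on the right, rim around (313,225). I'll compute both positions before descending.

```bash
cat > wr.py <<'E'
from scipy.spatial.transform import Rotation as Ro
from h import *
def wcam(eyes,pos,rot):
    K,he=cam(eyes,"wrist"); T=np.eye(4); T[:3,:3]=Ro.from_euler('xyz',rot).as_matrix(); T[:3,3]=pos
    C=np.linalg.inv(T@he); return K,C[:3,:3],C[:3,3]
E
python3 - <<'E'
from cell import telemetry,eyes
from wr import *
s=telemetry.observe(); K,R,t=wcam(eyes,s['tool_pos'],s['tool_rot'])
im=cv2.imread("pics/w2.png"); H,S,V=cv2.split(cv2.cvtColor(im,cv2.COLOR_BGR2HSV))
for b in blobs((S<40)&(V>70),1000):
    if b[:,1].max()<240: print("lid",b.min(0),b.max(0),rect(ray2plane(K,R,t,b,.062)))
m=((H<9)|(H>172))&(S>120); m[:190]=0; m[250:]=0; m[:,:260]=0; m[:,360:]=0
for b in blobs(m,100): 
    print("pot",b.min(0),b.max(0)); 
    for z in (.06,.0): print(z,rect(ray2plane(K,R,t,b,z)))
print((ray2plane(K,R,t,[[279,225],[347,232],[313,209]],.06)*1000).round(1))
print((ray2plane(K,R,t,[[208,52],[309,52],[212,152],[307,152]],.062)*1000).round(1))
E
```

```text
lid [208  50] [309 147] [575.5 -94.6  78.9  83.7   1.8]
pot [312 214] [332 245]
0.06 [ 458.7 -160.6   35.1   11.9   23.7]
0.0 [ 432.9 -174.5   42.4   14.4   23.7]
[[ 461.7 -118.6   60. ]
 [ 456.6 -184.4   60. ]
 [ 479.  -149.7   60. ]]
[[ 612.1  -52.6   62. ]
 [ 614.9 -134.6   62. ]
 [ 530.3  -55.3   62. ]
 [ 533.2 -139.4   62. ]]
```

Tub centre is about (573,−95), within 1–2 mm of the bay axis. The fingers will clear the pot by more than 14 mm. Descend, then push to just before the mouth.

apply_moves(
  delta_pos=[
    [0,0,-0.08],
    [0,0,-0.16],
    [0,0,-0.24],
    [0,0,-0.32],
    [0,0,-0.4],
    [0,0,-0.4],
    [0,0,-0.4],
  ],
  dr=[
    [0,0,0],
    [0,0,0],
    [0,0,-0.01],
    [0,0,-0.01],
    [0,0,-0.01],
    [0,0,-0.01],
    [0,0,-0.01],
  ],
  jaw=[0.25,0.25,0.25,0.25,0.25,0.25,0.25],
)

```text
time: 15.1
tool_pos: [0.502, -0.0953, 0.0301]
tool_rot: [-3.14, 0.003, 0.028]
contact_force: [0.4, -0.3, 0.2]
opening: 0.0228
grip_force: 0.0
```

apply_moves(
  delta_pos=[
    [0.02,0,0],
    [0.04,0,0],
    [0.055,0,0.002],
    [0.075,0.001,0.003],
    [0.095,0.001,0.003],
    [0.115,0.001,0.003],
    [0.13,0.001,0.003],
    [0.13,0.001,0.003],
  ],
  dr=[
    [0,0,0],
    [0,0,0],
    [0,0,0],
    [0,0,0],
    [0,0,0],
    [0,0,0],
    [0,0,0],
    [0,0,0],
  ],
  jaw=[0.25,0.25,0.25,0.25,0.25,0.25,0.25,0.25],
)

```text
time: 15.77
tool_pos: [0.5561, -0.0956, 0.0333]
tool_rot: [3.141, -0.001, 0.027]
contact_force: [-1.7, 0.3, 1.2]
opening: 0.0234
grip_force: 0.6
```

```bash
python3 - <<'E'
from cell import telemetry, eyes
import cv2
s=telemetry.observe(); print(s['tool_pos'],s['tool_rot'],s['time'])
w=eyes.read_camera("wrist"); cv2.imwrite("pics/w3.png",w[:,:,::-1])
E
```

```text
[ 0.55606494 -0.09555846  0.03327004] [ 3.14099023e+00 -1.33215829e-03  2.68678560e-02] 15.7667
```

View pics/w3.png

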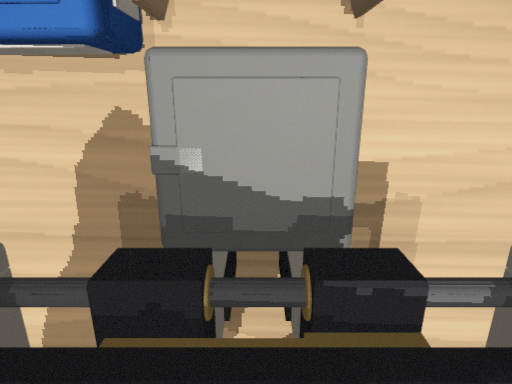

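The tub sits square on the fingers, centred at u≈257, and the wall noses at the top edge are symmetric about u≈258. I'll push on into the mouth.

apply_moves(
  delta_pos=[
    [0.012,0,0],
    [0.027,0.001,0],
    [0.042,0.001,0],
    [0.057,0.002,0],
    [0.072,0.002,0],
    [0.087,0.002,0],
    [0.1,0.003,0],
    [0.11,0.003,0],
  ],
  dr=[
    [0,0,0],
    [0,0,0],
    [0,0,0],
    [0,0,0],
    [0,0,0],
    [0,0,0],
    [0,0,0],
    [0,0,0],
  ],
  jaw=[0.25,0.25,0.25,0.25,0.25,0.25,0.25,0.25],
)

```text
time: 16.48
tool_pos: [0.5977, -0.0942, 0.0329]
tool_rot: [-3.141, 0.003, 0.027]
contact_force: [-10.9, -0.5, 6.6]
opening: 0.0231
grip_force: 5.3
```

apply_moves(
  delta_pos=[
    [0.01,0,0],
    [0.02,0,0],
    [0.03,0.001,0],
    [0.04,0.001,0],
    [0.05,0.001,0],
    [0.06,0.002,0],
    [0.065,0.002,0],
    [0.07,0.002,0],
  ],
  dr=[
    [0,0,0],
    [0,0,0],
    [0,0,0],
    [0,0,0],
    [0,0,0],
    [0,0,0],
    [0,0,0],
    [0,0,0],
  ],
  jaw=[0.25,0.25,0.25,0.25,0.25,0.25,0.25,0.25],
)

```text
time: 17.15
tool_pos: [0.6254, -0.0935, 0.0329]
tool_rot: [-3.141, 0.003, 0.027]
contact_force: [-10.3, -0.1, 7.2]
opening: 0.0231
grip_force: 5.0
```

```bash
python3 - <<'E'
from cell import telemetry, eyes
import cv2
s=telemetry.observe(); print(s['tool_pos'],s['tool_rot'],s['time'],s['contact_force'])
w=eyes.read_camera("wrist"); cv2.imwrite("pics/w4.png",w[:,:,::-1])
E
```

```text
[ 0.62537767 -0.0935053   0.03291267] [-3.14144375  0.00322953  0.02654842] 17.15 [-10.33256209  -0.14519666   7.23380129]
```

View pics/w4.png

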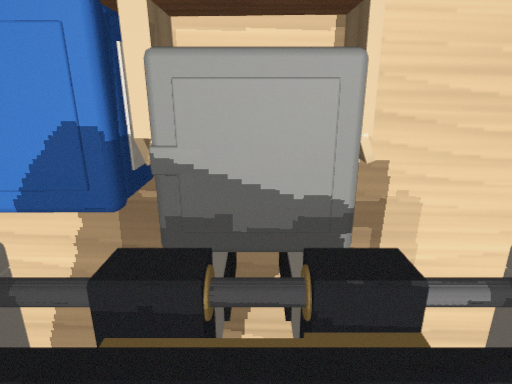

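The tub is inside the bay between the walls, with no lateral force, and the rail is ahead. I'll do the last stretch slowly and watch the force.

apply_moves(
  delta_pos=[
    [0.005,0,0.003],
    [0.01,0,0.005],
    [0.015,0,0.005],
    [0.02,0.001,0.005],
    [0.025,0.001,0.005],
    [0.03,0.001,0.005],
    [0.033,0.001,0.005],
    [0.036,0.001,0.005],
  ],
  dr=[
    [0,0,0],
    [0,0,0],
    [0,0,0],
    [0,0,0],
    [0,0,0],
    [0,0,0],
    [0,0,0],
    [0,0,0],
  ],
  jaw=[0.25,0.25,0.25,0.25,0.25,0.25,0.25,0.25],
)

```text
time: 17.87
tool_pos: [0.6412, -0.0931, 0.034]
tool_rot: [-3.142, 0.0, 0.026]
contact_force: [-4.4, 0.2, -3.1]
opening: 0.023
grip_force: 2.0
```

apply_moves(
  delta_pos=[
    [0.003,0,0],
    [0.006,0,0],
    [0.009,0,0],
    [0.012,0,0],
  ],
  dr=[
    [0,0,0],
    [0,0,0],
    [0,0,0],
    [0,0,0],
  ],
  jaw=[0.25,0.25,0.25,0.25],
)

```text
time: 18.2
tool_pos: [0.6461, -0.0931, 0.0341]
tool_rot: [3.142, 0.0, 0.026]
contact_force: [-3.8, -0.1, -2.2]
opening: 0.0226
grip_force: 2.0
```

apply_moves(
  delta_pos=[
    [0.003,0,0],
    [0.005,0,0],
    [0.007,0,0],
  ],
  dr=[
    [0,0,0],
    [0,0,0],
    [0,0,0],
  ],
  jaw=[0.25,0.25,0.25],
)

```text
time: 18.45
tool_pos: [0.6466, -0.0932, 0.0335]
tool_rot: [-3.141, 0.005, 0.027]
contact_force: [-13.9, -0.7, 0.5]
opening: 0.0229
grip_force: 6.7
```

```bash
python3 - <<'E'
from cell import telemetry, eyes
from wr import *
s=telemetry.observe(); print(s['tool_pos'],s['time'],s['contact_force'])
w=eyes.read_camera("wrist"); cv2.imwrite("pics/w5.png",w[:,:,::-1])
K,R,t=wcam(eyes,s['tool_pos'],s['tool_rot'])
V=cv2.cvtColor(w,cv2.COLOR_RGB2GRAY)
print(V[20:66:1,257]); print(w[20:60:2,257].tolist())
E
```

```text
[ 0.64664304 -0.0932052   0.03350002] 18.45 [-13.9307386   -0.67066975   0.52175124]
[240 240 240 240 240 240 240 241 240 241 241 240 239 232 208 212 201 174
 140 144 155 153 144 140 127 102  68  90 112 129 132 139 144 145 148 149
 155 157 158 158 159 158 158 161 159 158]
[[239, 241, 234], [239, 241, 234], [240, 241, 235], [239, 241, 234], [240, 241, 235], [240, 242, 236], [240, 240, 231], [217, 206, 197], [211, 198, 190], [147, 138, 131], [197, 145, 99], [186, 133, 89], [165, 117, 79], [87, 63, 45], [111, 113, 109], [132, 133, 129], [144, 145, 141], [148, 148, 145], [156, 155, 152], [159, 158, 153]]
```

The force rose to 14 N and the motion stopped at x=0.6466, so the tub is against the rail. I'll back off and check.

apply_moves(
  delta_pos=[
    [-0.01,0,0],
    [-0.04,0,0],
    [-0.1,0,0.02],
    [-0.1,0,0.1],
    [-0.1,0,0.2],
    [-0.1,0,0.3],
    [-0.1,0,0.3],
    [-0.1,0,0.3],
  ],
  dr=[
    [0,0,0],
    [0,0,0],
    [0,0,0],
    [0,0,0],
    [0,0,0],
    [0,0,0],
    [0,0,0],
    [0,0,0],
  ],
  jaw=[0.25,0.25,0.25,0.25,0.25,0.25,0.25,0.25],
)

```text
time: 19.17
tool_pos: [0.6119, -0.0938, 0.1585]
tool_rot: [3.139, -0.011, 0.026]
contact_force: [-0.9, 0.5, -0.3]
opening: 0.0227
grip_force: 0.0
```

```bash
python3 - <<'E'
from cell import telemetry, eyes
from wr import *
s=telemetry.observe(); print(s['tool_pos'],s['time'],s['contact_force'])
w=eyes.read_camera("wrist"); cv2.imwrite("pics/w6.png",w[:,:,::-1])
K,R,t=wcam(eyes,s['tool_pos'],s['tool_rot'])
H,S,V=cv2.split(cv2.cvtColor(w,cv2.COLOR_RGB2HSV))
for n,m in (("grey",(S<40)&(V>70)),("blue",(H>100)&(H<125)&(S>150)&(V>60)),("green",(H>45)&(H<90)&(S>120))):
  for b in blobs(m,1000):
    if b[:,1].max()<240: print(n,b.min(0),b.max(0),rect(ray2plane(K,R,t,b,.062)))
E
```

```text
[ 0.61188989 -0.09375359  0.15851377] 19.1667 [-0.88927674  0.46091    -0.27757908]
grey [198  20] [315 138] [699.7 -91.8  82.6  83.8   1.5]
blue [57 23] [188 141] [695.1   5.8  83.   90.2   1.5]
green [ 0 25] [ 72 142] [692.1  78.6  82.3  57.7   1.5]
```

View pics/w6.png

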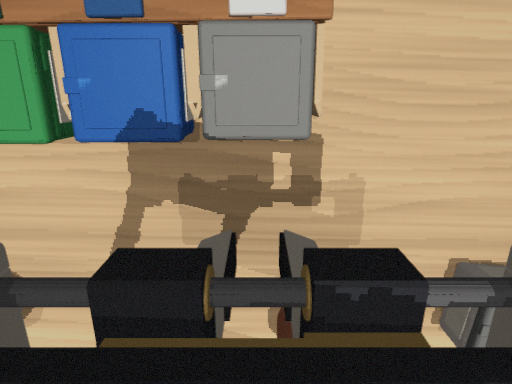

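The white tub stands square in its bay (centre 700,−92, yaw 1.5°), flush with the rail and in line with the blue and green tubs. Handing in.

```bash
python3 look.py top6; python3 -c "
from cell import job; print(job.hand_in())"
```

```text
19.22 [ 0.6103 -0.0934  0.156 ] [ 3.14  -0.006  0.026] [-0.6 -0.6  0.2] [-0.28  0.57  1.36  0.    1.21  1.27]
grey [377. 196.] [ 478.5 -350.    81.1   83.2   -3.8]
grey [110. 193.] [485.5 348.6  85.   82.2   8.3]
green [201. 117.] [6.903e+02 1.146e+02 8.410e+01 8.240e+01 5.000e-01]
the job is handed in; nothing more can be done
None
```

The middle white tub is the full one (about 9–12 N to push at first, against about 2 N for the right tub; the left tub was not nudged), and it now stands square in the white-chip bay against the back rail. I handed the job in at 19 s, with the right tub about 15 mm forward of where it started and, as far as the pictures show, nothing else disturbed.

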